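Hook the pot out from under the shelf

TASK

The small two-handled steel pot has been pushed back under the wire shelf, where a hand does not fit: take the pot hook from its holder, feel its tip into the pot's front handle loop without leaning hard on the pot, and pull the pot out along the bench with it until all of the pot, both loops included, stands clear in front of the shelf. Then hang the hook back in its holder by its guard. Leave everything else standing where it is and do not bang into the shelf.

Things in the scene. Friction and masses are not known exactly. Their poses are not given: they have to be found in the camera images.
- hook_grip (a point): Pot hook, loose, 0.16 kg: middle of its black handle, 22 (x, pinch here) by 30 by 100 mm along z. z points up out of the handle's end. Below, an 8 mm steel rod runs down the z axis to 186 mm under this point, then bends 55 degrees towards -y for 45 mm. A flat guard, 58 (x) by 30 by 6 mm, closes the foot of the handle, underside 56 mm below this point. It starts hanging upright in the holder.
- hook_tip (a point): End of the hook's bent steel tip (centre of its round end, radius 4 mm): 37 mm to -y and 212 mm below hook_grip in the hook's axes.
- holder_slot (a point): Fixed steel utensil holder: point on the hook's axis where it hangs, at rim height, 172 mm up; z up. The holder is two open cells in a row along y, each 34 (x) by 60 mm inside, 3 mm walls. This point is 19.5 mm to +y of the middle of the hook's cell. The guard's ends rest on the two long walls; the bend hangs to -y in the same cell. The other cell (-y) has a brush, handle top 208 mm up.
- pot_loop (a point): Middle of the bar of the pot's front loop: 8 mm steel bar, centre 85 mm above the pot's underside, straight for 52 mm along x; its ends run back and slightly down to the wall (72 mm wide there). y points from the bar to the pot's axis, 89 mm away; the wall begins 24 mm to +y, so the opening behind the bar is 20 mm deep. The rim is 15 mm above the bar.
- pot_center (a point): centre, half-way up, of the steel two-handled pot: open, round, 130 mm across, 100 mm tall, 0.35 to 0.7 kg; two equal loops on its -y (front) and +y sides, 186 mm over the loops. z up. It slides on the bench.
- shelf: bench-top wire shelf, fixed, 620 mm long (x) by 320 mm deep (y), open below: origin on the bench under its middle, its front edge at y = -160 mm in its own axes, clear height beneath it 285 mm, top 315 mm; four 22 mm legs at its corners. Some stock stands on it, and a lidded box is fixed under its +x end.
- tub: clear jar with white lid, 92 mm across and 115 mm tall, under the shelf beside the pot, origin at its underside; leave it standing.
- canister: steel canister, 80 mm across and 90 mm tall, on the bench beyond the holder, origin at its underside; leave it standing.
- syrup: amber syrup bottle, 62 mm across and 190 mm tall, on the bench before the shelf's far end, origin at its underside; leave it standing.
- jug: amber plastic measuring jug, 116 mm across and 150 mm tall, on the far part of the bench, origin at its underside; leave it standing.
- bowl: steel mixing bowl, 170 mm across and 75 mm tall, on the right of the bench, origin at its underside; leave it standing.
Mind the look-alikes: they are no part of the job. Leave any turquoise or yellow look-alike of the part that bears pot_loop alone. What is shaped like the part that bears holder_slot but yellow is not meant.

How it is judged:
By the outcome, as a careful person would: the job done as asked, in the order asked, and still so for the second after the job is handed in, with the robot touching nothing.
It also fails if it takes over 50 s, if anything falls off the work surface, if the arm or the gripper's body presses on something with over 40 N, if the wrist force passes 120 N, or if a joint passes its speed limit or range.

ROBOT

A 7-joint arm with a two-finger parallel gripper is mounted at the origin on the work surface. World frame = base frame: x ahead of the robot, y to its left, z up, the work surface at z = 0. Lengths are in mm, angles in degrees, forces in N, time in s.
With the tool pointing down it reaches from about 400 to 875 mm from the base axis. Payload 6.5 kg.
Tool frame: the origin (TCP) lies at the very end of the fingers, on their centre line; the grasp point (between the pads) lies 19 mm behind it; z points along the fingers, y is the line along which they close (so a half turn about z gives the same grasp; the last joint's range is limited). The gripper opens to 88 mm and grips with 3 to 60 N. Pads are 18 mm wide; open, the fingers measure 123 mm over their backs; the gripper's body (75 mm by 187 mm) begins 45 mm behind the grasp point.
Start: joints at [65.936, 30.733, -0.252, 88.115, 0.149, 61.152, -4.079], TCP at [225.198, -609.734, 238.716] pointing down, gripper open.
Joint ranges: [-154.64, 154.64], [-21.42, 123.67], [-72.66, 72.17], [13.99, 137.28], [-74.86, 254.86], [10.95, 109.41], [-158.01, 158.01]. Speed limits (degrees/s): [136.94, 136.94, 180, 180, 180, 180, 180].

INTERFACE

Orientations are given as a 3x3 rotation matrix whose columns are the frame's x, y, z axes.
In Python, from station import bot gives the robot as it stands. The module is installed in compiled form; this text tells all that it offers.
- The arm moves only by the tool play_rows, never from a script. Its arguments are lists of equal length, an entry for each row: "fingers": the closure, from 0 (fully open) to 1 (shut); "xyz": the shift along the tool's x, y, z in mm, a list of three; "rotation": the turn, a rotation vector about the tool's x, y, z in degrees, a list of three. In form: {"fingers": [fingers, ...], "xyz": [[tx, ty, tz], ...], "rotation": [[ax, ay, az], ...]}. A call has 1 to 5 rows; each row is the pose to reach, as a shift and turn from the pose commanded when the call began, along the tool's axes at that moment; what a row does not reach only later rows make up. A row lasts 1/12 s, in which the tool goes at most 41.7 mm and 7.16 degrees, less where a joint would pass 70% of its speed; a pose out of reach is approached as far as the arm can. A call with a gripper value outside its range is refused whole. The fingers move at their own pace and stop on an object; "squeeze" is the grip in N (left out, the last holds). Time passes only in rows, so rows that repeat a pose let the fingers close. It gives the time, the measured TCP pose, the force, the opening and the grip force at its end, in the units of the state.
- bot.read_state(): the state, without advancing time (a new reading comes with each control period).
- bot.read_camera(name): name is "scene" or "top" or "wrist"; returns a dict with "img" (400x640x3 uint8, red, green, blue), "depth" (400x640 float32, mm along the optical axis (not along the pixel's ray), 0 where there is no reading), "mtx" (3x3 intrinsics, pixels), "dist" ([k1, k2, p1, p2, k3] as OpenCV has them; the pictures are not rectified), "R" (3x3) and "t" (3): a world point X has camera coordinates R X + t. Camera axes: x right, y down, z forward; pixel columns grow to the right and rows downward; lengths in mm; the calibration is good to about 2 mm. A picture is of the moment at which its call begins.
- bot.hand_in(): hands the job in; it is judged then, once.
The state is a dict: "time": time; "joint_pos": joint angles; "qvel": joint speeds; "effort": joint torques, N m; "tool_pos": TCP position; "tool_rot": TCP orientation; "contact_force": force on the tool from outside, world axes, zero at the start; "moment": the same for the moment, N m; "finger_gap": finger opening in mm; "grasp_force": force on a finger pad.
Only numpy, scipy, OpenCV 4.12 (cv2) and the standard library are available. Lean on these libraries where they do the work, as an engineer would, in place of code of your own. Each camera call takes 0.05 s, during which the arm holds its last target. There are 200 camera calls.

## Working session

There is one attempt and no reset: what is moved stays moved. The work goes in short steps, Python scripts to look and compute and a tool call to move; the robot and the scene stay as the last step left them, time stands still between calls to the robot, and variables do not carry over. Pictures are saved under pics/ and viewed, at most 10 in all, crops included, and the job is handed in when it is done.

Besides the shell and the picture viewer there is one more tool, called after "Call:" in YAML: its name, and indented under it one key for each argument. play_rows: Moves the arm, as the interface text tells. Its arguments: {"type":"object","properties":{"fingers":{"type":"array","items":{"type":"number"}},"xyz":{"type":"array","items":{"type":"array","items":{"type":"number"}}},"rotation":{"type":"array","items":{"type":"array","items":{"type":"number"}}},"squeeze":{"type":"number"}},"required":["fingers","xyz","rotation"]}

```bash
mkdir -p pics
cat > h.py <<'E'
import numpy as np, cv2
from station import bot
def cam(n):
    c=bot.read_camera(n)
    return {k:(np.array(v) if k!='img' else v) for k,v in c.items()}
def save(c,name,crop=None,scale=1):
    im=c['img'][:,:,::-1]
    if crop: im=im[crop[1]:crop[3],crop[0]:crop[2]]
    cv2.imwrite('pics/'+name,cv2.resize(im,None,fx=scale,fy=scale,interpolation=cv2.INTER_CUBIC))
def und(c,uv): return cv2.undistortPoints(np.array(uv,float).reshape(-1,1,2),c['mtx'],c['dist']).reshape(-1,2)
def ray(c,uv):
    n=und(c,uv); d=np.c_[n,np.ones(len(n))]@c['R']; o=-c['R'].T@c['t']; return o,d
def plane(c,uv,z):
    o,d=ray(c,uv); return o+d*((z-o[2])/d[:,2])[:,None]
def dep(c,uv):
    uv=np.array(uv).reshape(-1,2); o,d=ray(c,uv); return o+d*np.array([c['depth'][int(v),int(u)] for u,v in uv])[:,None]
def proj(c,X):
    return cv2.projectPoints(np.array(X,float).reshape(-1,3),cv2.Rodrigues(c['R'])[0],c['t'],c['mtx'],c['dist'])[0].reshape(-1,2)
def cloud(c):
    v,u=np.mgrid[0:400,0:640]; uv=np.c_[u.ravel(),v.ravel()]
    o,d=ray(c,uv); return (o+d*c['depth'].ravel()[:,None]).reshape(400,640,3)
E
python3 - <<'E'
from h import *
for n in['scene','top']:
    c=cam(n); save(c,n+'0.png'); np.savez(n+'0.npz',**c); print(n,-c['R'].T@c['t'],c['R'][2])
s=bot.read_state(); print(s)
E
```

```text
scene [1225.3207441  -614.69026669  978.99296794] [-0.5789984   0.51913948 -0.62869314]
top [ 136.41290461   49.70297623 1804.51776378] [ 0.19774968  0.005844   -0.98023513]
{'time': 0.1, 'joint_pos': array([65.93708894, 30.77151715, -0.25491277, 88.16464092,  0.1484463 ,
       61.15081467, -4.07978574]), 'qvel': array([-0.03829313, -0.0133969 ,  0.06812064, -0.14009347,  0.00035078,
        0.07179954, -0.0639958 ]), 'effort': array([ 2.90385142e-03, -5.72082424e+01,  9.94331650e-01, -2.52233452e+01,
       -5.61028300e-02,  1.34515733e-02,  2.55967126e-05]), 'tool_pos': array([ 224.99636896, -609.23633877,  237.94781181]), 'tool_rot': array([[ 9.38046401e-01,  3.46509119e-01, -6.15585068e-04],
       [ 3.46509652e-01, -9.38045390e-01,  1.38123558e-03],
       [-9.88360115e-05, -1.50896923e-03, -9.99998857e-01]]), 'contact_force': array([-0.23564239,  0.46490622, -0.5395054 ]), 'moment': array([0.02682177, 0.01517307, 0.01408145]), 'grasp_force': 0.0, 'finger_gap': 87.97472272039437}
```

View pics/scene0.png

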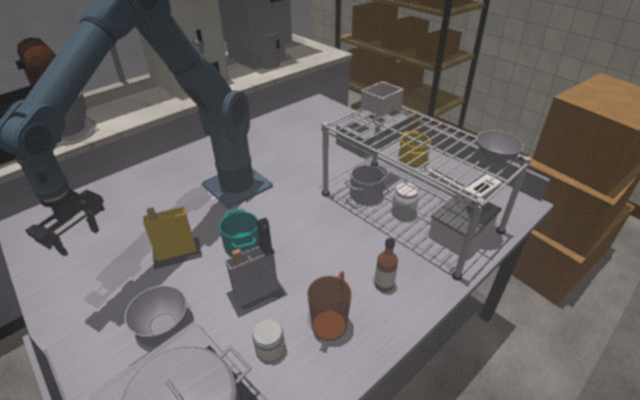

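View pics/top0.png

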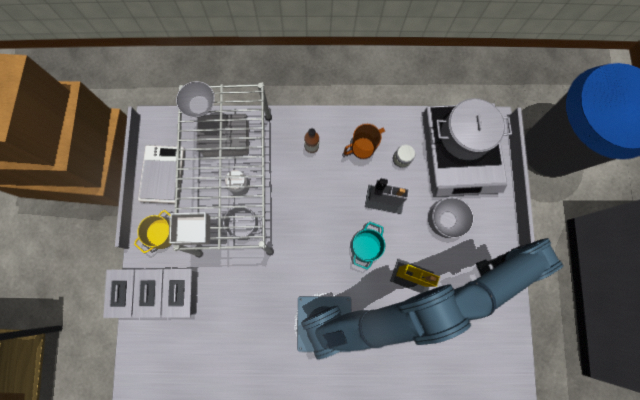

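The steel holder with the black hook handle is at scene (252,270) / top (387,195). The yellow holder at scene (170,232) is a look-alike. The steel pot under the shelf is at scene (368,182) / top (240,222). The turquoise pot at scene (240,230) and the yellow pot at scene (415,148) are look-alikes. I'll confirm with one enlarged crop of each.

Run:
```python
from h import *
L=lambda n:dict(np.load(n+'0.npz'))
s,t=L('scene'),L('top')
a=cv2.resize(s['img'][150:220,325:445],(800,467),interpolation=cv2.INTER_CUBIC)
r=lambda im,w,h:cv2.resize(im,(w,h),interpolation=cv2.INTER_CUBIC)
p=np.vstack([np.hstack([r(s['img'][160:220,330:440],440,240+60),r(s['img'][205:315,205:295],360,300)]),
 np.hstack([r(t['img'][190:260,190:290],440,300),r(t['img'][170:220,355:415],360,300)])])
cv2.imwrite('pics/crops.png',p[:,:,::-1])
for n,c in(('scene',s),('top',t)):
    P=cloud(c)
    np.save(n+'P.npy',P)
P=np.load('sceneP.npy');print(P[182,368],P[270,255],P[235,264],P[300,370])
P=np.load('topP.npy');print(P[195,387],P[186,381],P[222,240],P[300,230])
```

```text
[370.11516355 388.66558907  21.66873238] [ 537.02845063 -261.27850146  127.68239566] [ 536.5655431  -216.64289018  234.3374329 ] [764.752437   -21.87148732   1.36547725]
[ 497.65884426 -244.70622081  154.5036398 ] [ 513.99776478 -208.51671036  237.30449735] [411.02612782 354.28934001   9.04708379] [ 87.92374399 385.93816748   1.18346687]
```

View pics/crops.png

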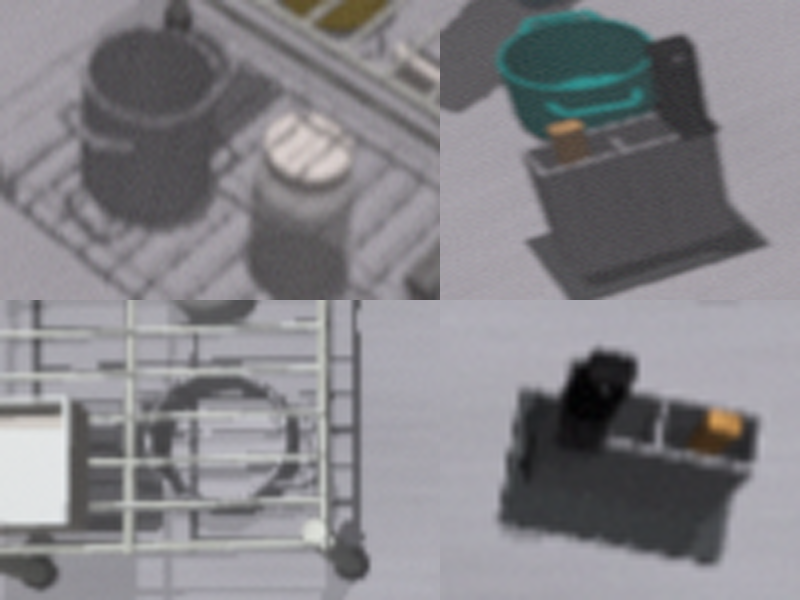

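The crop shows the bare steel pot under the shelf with its front loop at scene (355,186). It also shows the steel holder with the black hook handle in its +y cell and the brush in the other one. Those are the ones meant. Now I'll measure.

Run:
```python
from h import *
L=lambda n:dict(np.load(n+'0.npz'))
for n in('scene','top'):
    c=L(n);P=np.load(n+'P.npy');im=c['img'].astype(int)
    R=(abs(P[...,0]-520)<110)&(abs(P[...,1]+235)<110)
    m=R&(P[...,2]>195)&(im.max(2)<70); q=P[m]; print(n,'hook',m.sum(),q.min(0),q.max(0),np.median(q,0))
    b=m&(P[...,2]>np.percentile(q[:,2],80)); print(' tophandle',P[b].mean(0),b.sum())
    m=R&(P[...,2]>20); 
    m=R&(abs(P[...,2]-170)<9); q=P[m][:,:2].astype(np.float32); print(' rim',len(q),cv2.minAreaRect(q))
    m=R&(P[...,2]>15)&(P[...,2]<165)&(im.max(2)<200); q=P[m][:,:2].astype(np.float32); print(' walls',len(q),cv2.minAreaRect(q))
    # pot
    R=(abs(P[...,0]-390)<110)&(abs(P[...,1]-370)<110)
    m=R&(P[...,2]>88)&(P[...,2]<110); q=P[m]; print(' potrim',m.sum(),cv2.minEnclosingCircle(q[:,:2].astype(np.float32)),np.percentile(q[:,2],[5,50,95]))
    v,u=np.nonzero(m); print('  px',u.min(),u.max(),v.min(),v.max())
    m=R&(P[...,2]>75)&(P[...,2]<98); q=P[m]; q=q[q[:,1].argsort()]; print('  front pts',np.round(q[:14]))
    # shelf top
    m=(P[...,2]>300)&(P[...,2]<322)&(P[...,1]>150)&(P[...,1]<800)&(P[...,0]<1100); q=P[m][:,:2].astype(np.float32); print(' shelf',len(q),cv2.minAreaRect(q), cv2.boxPoints(cv2.minAreaRect(q)).round())
```

```text
scene hook 281 [ 516.78206106 -229.04048834  195.45715489] [ 542.4099943  -201.34883218  279.12410524] [ 535.77126919 -218.45697173  242.21126988]
 tophandle [ 530.27922249 -215.81526497  275.97844539] 56
 rim 356 ((516.0685424804688, -259.58233642578125), (131.9468536376953, 57.04365921020508), 74.88990783691406)
 walls 1791 ((518.8084716796875, -261.24151611328125), (129.63108825683594, 46.64466094970703), 78.31237030029297)
 potrim 230 ((407.4449462890625, 354.0284118652344), 80.14683532714844) [ 88.86097517  95.53595615 101.58119581]
  px 351 389 165 186
  front pts [[429. 260.  80.]
 [428. 262.  83.]
 [422. 262.  85.]
 [369. 262.  88.]
 [426. 264.  86.]
 [430. 264.  84.]
 [434. 266.  80.]
 [429. 267.  77.]
 [369. 267.  86.]
 [430. 270.  80.]
 [435. 270.  83.]
 [435. 271.  78.]
 [359. 273.  82.]
 [363. 273.  84.]]
 shelf 3129 ((-124.60345458984375, 446.71923828125), (495.3019104003906, 2100.234619140625), 81.89181518554688) [[-1199.   350.]
 [  880.    53.]
 [  950.   544.]
 [-1129.   840.]]
top hook 87 [ 511.58921946 -222.81239613  195.71091054] [ 532.51444198 -194.86444178  286
[... 199 characters left out ...]
56), 76.23666381835938)
 walls 450 ((507.578857421875, -254.62380981445312), (142.3396759033203, 67.79364776611328), 84.63677978515625)
 potrim 123 ((396.5993957519531, 347.5283508300781), 90.31059265136719) [ 90.1007141   95.88734761 103.54306535]
  px 216 260 207 236
  front pts [[419. 260.  90.]
 [380. 260.  81.]
 [366. 263.  92.]
 [363. 263.  87.]
 [362. 267.  90.]
 [359. 267.  87.]
 [358. 270.  94.]
 [362. 271.  90.]
 [358. 274.  93.]
 [363. 276.  83.]
 [359. 279.  85.]
 [399. 280.  91.]
 [411. 280.  93.]
 [391. 280.  88.]]
 shelf 3549 ((582.7449951171875, 386.6963195800781), (625.5330810546875, 324.6593017578125), 1.9815728664398193) [[265. 538.]
 [276. 214.]
 [901. 235.]
 [890. 560.]]
```

Run:
```python
from h import *
L=lambda n:dict(np.load(n+'0.npz'))
s,t=L('scene'),L('top')
print('bar scene',plane(s,[(349,185.5),(355.5,187.8),(362.3,189.6)],85).round(1))
print('bar top',plane(t,[(259.5,218),(260.5,226),(259.5,234)],85).round(1))
# rim ellipse in scene: outer rim px left/right
print('rim scene',plane(s,[(351,172),(384,175),(370,163.5),(366,183)],100).round(1))
print('rim top',plane(t,[(223.5,222),(258.5,222),(241,208.5),(241,240)],100).round(1))
X=[[x,y,85] for x in(374,400,426) for y in(258,263,268)]
print(proj(s,X).round(1).tolist())
for n,c in(('scene',s),('top',t)):
    P=np.load(n+'P.npy');hsv=cv2.cvtColor(c['img'],cv2.COLOR_RGB2HSV)
    m=(hsv[...,0]>80)&(hsv[...,0]<98)&(hsv[...,1]>120)&(P[...,2]>10)&(P[...,2]<130)&(P[...,1]<0)
    q=P[m][:,:2].astype(np.float32);print('turq',len(q),cv2.minEnclosingCircle(q) if len(q) else '')
    m=(hsv[...,0]>18)&(hsv[...,0]<35)&(hsv[...,1]>150)&(P[...,2]>10)&(P[...,1]<0)
    q=P[m];print('yel',len(q),q.min(0),q.max(0))
s=bot.read_state();R=s['tool_rot']
print('d to above hook in tool axes',R.T@(np.array([525,-212,330])-s['tool_pos']))
```

```text
bar scene [[393.9 253.7  85. ]
 [420.3 261.4  85. ]
 [445.  272.   85. ]]
bar top [[416.1 262.7  85. ]
 [383.4 257.8  85. ]
 [350.9 261.   85. ]]
rim scene [[351.5 306.  100. ]
 [450.3 384.7 100. ]
 [360.6 403.3 100. ]
 [439.4 296.5 100. ]]
rim top [[396.9 405.4 100. ]
 [397.4 264.4 100. ]
 [452.3 336.8 100. ]
 [324.7 332.3 100. ]]
[[346.1, 182.7], [347.0, 182.2], [348.0, 181.6], [351.0, 185.7], [351.9, 185.2], [352.9, 184.7], [356.0, 188.9], [356.9, 188.3], [357.8, 187.8]]
turq 194 ((311.8373718261719, -176.65496826171875), 94.93336486816406)
yel 23 [ 185.31545341 -405.52630976   39.85536083] [ 227.60313015 -301.99053166  174.76688736]
turq 561 ((308.6230163574219, -175.31393432617188), 93.53753662109375)
yel 492 [ 146.50458167 -426.4506491    10.35909891] [ 228.40947369 -296.33076048  205.15952298]
d to above hook in tool axes [ 419.05445395 -268.8106262   -91.68808373]
```

Call:
play_rows:
  fingers: [0,0,0,0,0]
  xyz:
    - [32,-21,-15]
    - [64,-42,-30]
    - [96,-63,-45]
    - [128,-84,-60]
    - [160,-105,-75]
  rotation:
    - [0,0,-5.5]
    - [0,0,-11]
    - [0,0,-16.5]
    - [0,0,-22]
    - [0,0,-27.5]

```text
time: 0.52
tool_pos: [339.5, -454.0, 314.1]
tool_rot: [[0.669, 0.744, -0.001], [0.744, -0.669, 0.0], [-0.0, -0.001, -1.0]]
contact_force: [0.0, -0.3, -0.3]
finger_gap: 88.1
grasp_force: 0.0
```

```bash
cat >> h.py <<'E'
from scipy.spatial.transform import Rotation as Ro
def st():
    s=bot.read_state(); print('t',round(s['time'],2),'p',s['tool_pos'].round(1),'j',s['joint_pos'].round(1),'F',s['contact_force'].round(1),'gap',round(s['finger_gap'],1),'grip',round(s['grasp_force'],1)); return s
def Rt(closex,tilt):
    """tool rot: y along closing dir at world yaw closex deg, z down, body leaning; tilt deg about world closing axis"""
    a=np.deg2rad(closex); y=np.array([np.cos(a),np.sin(a),0]); z=np.array([0,0,-1.]); x=np.cross(y,z)
    R=np.c_[x,y,z]; return Ro.from_rotvec(np.deg2rad(tilt)*y).as_matrix()@R
def go(p,R,s=None):
    s=s or st(); T=s['tool_rot']; print('xyz',(T.T@(np.array(p)-s['tool_pos'])).round(1),'rot',np.rad2deg(Ro.from_matrix(T.T@R).as_rotvec()).round(1))
E
python3 - <<'E'
from h import *
go([525,-212,330],Rt(-14.5,0))
E
```

```text
t 0.52 p [ 339.5 -454.   314.1] j [56.1 18.8 -9.5 95.6  3.4 65.9  3.8] F [ 0.  -0.3 -0.3] gap 88.1 grip 0.0
xyz [304.  -23.9 -15.9] rot [ -0.   -0.  -27.5]
```

Call:
play_rows:
  fingers: [0,0,0,0,0]
  xyz:
    - [40,-3,-6]
    - [80,-6,-12]
    - [120,-10,-18]
    - [160,-13,-24]
    - [200,-16,-30]
  rotation:
    - [0,0,-5.5]
    - [0,0,-11]
    - [0,0,-16.5]
    - [0,0,-22]
    - [0,0,-27.5]

```text
time: 0.93
tool_pos: [462.0, -295.2, 343.9]
tool_rot: [[0.25, 0.968, -0.0], [0.968, -0.25, -0.0], [-0.0, -0.0, -1.0]]
contact_force: [0.5, 0.4, 0.4]
finger_gap: 87.9
grasp_force: 0.0
```

Run:
```python
from h import *
s=st(); c=cam('wrist'); np.savez('w1.npz',**c); save(c,'w1.png'); print(-c['R'].T@c['t'],c['R'][2],proj(c,[[525,-212,278],[525,-212,172]]))
go([525,-212,330],Rt(-14.5,0))
```

```text
t 0.93 p [ 462.  -295.2  343.9] j [ 43.7  16.4 -19.7  95.5   5.9  69.2   8.2] F [0.5 0.4 0.4] gap 87.9 grip 0.0
[ 478.85589216 -225.50150655  488.97064966] [-0.0687725  -0.26740893 -0.9611258 ] [[384.84146418  63.39314261]
 [361.76731924  77.57909847]]
t 0.98 p [ 468.3 -286.7  345.4] j [ 43.4  16.4 -20.4  95.3   5.7  69.2   8.2] F [4.3 6.  1.9] gap 88.5 grip 0.0
xyz [85.8 37.6 15.9] rot [ 0.2 -0.3  1. ]
```

View pics/w1.png

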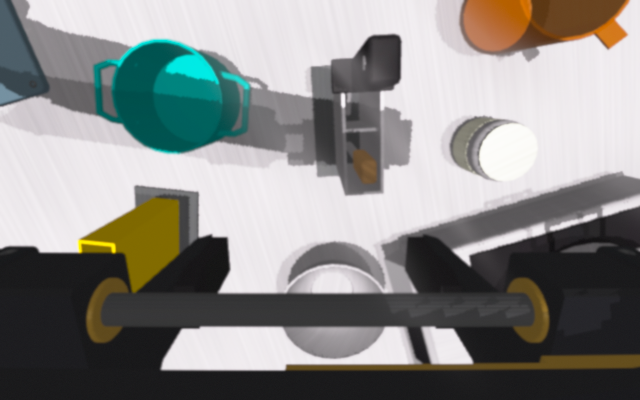

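Wrist view: the handle's top is at about (385,60), the steel holder's rim spans about (343–383, 90–193), and the brush is at (366,165). I'll refine with masks.

Run:
```python
from h import *
c=dict(np.load('w1.npz'));P=cloud(c);im=c['img'].astype(int)
R=np.zeros((400,640),bool);R[20:215,300:430]=1
m=R&(P[...,2]>268)&(P[...,2]<288);q=P[m];print('top',m.sum(),q.mean(0),cv2.minAreaRect(q[:,:2].astype(np.float32)))
v,u=np.nonzero(m);r=cv2.minAreaRect(np.c_[u,v].astype(np.float32));b=cv2.boxPoints(r);b2=plane(c,b,278);print(b2.round(1).tolist(),b2.mean(0))
m=R&(abs(P[...,2]-172)<7);q=P[m];print('rim',m.sum(),q.mean(0),cv2.minAreaRect(q[:,:2].astype(np.float32)))
r=cv2.minAreaRect(q[:,:2].astype(np.float32));print(cv2.boxPoints(r).round(1).tolist())
m=R&(P[...,2]>180)&(P[...,2]<262);q=P[m];print('body',m.sum(),cv2.minAreaRect(q[:,:2].astype(np.float32)))
vv=np.uint8(np.clip(im[20:210,300:430]*1.0,0,255));
cv2.imwrite('pics/w1c.png',cv2.resize(vv[:,:,::-1],None,fx=3.1,fy=3.1,interpolation=cv2.INTER_CUBIC))
```

```text
top 1807 [ 524.51377596 -209.67743524  276.26839717] ((524.8812866210938, -209.5699462890625), (30.892391204833984, 22.106651306152344), 82.4654769897461)
[[515.6, -192.6, 278.0], [537.0, -197.5, 278.0], [532.5, -227.1, 278.0], [510.1, -222.1, 278.0]] [ 523.80458974 -209.80408925  278.        ]
rim 1750 [ 511.16753027 -247.39825596  173.41743946] ((515.5668334960938, -259.233154296875), (131.0451202392578, 57.86208724975586), 78.43016815185547)
[[474.1000061035156, -317.6000061035156], [530.7999877929688, -329.20001220703125], [557.0999755859375, -200.8000030517578], [500.3999938964844, -189.1999969482422]]
body 1038 ((517.201904296875, -249.48931884765625), (110.52388763427734, 17.830066680908203), 81.79004669189453)
```

View pics/w1c.png

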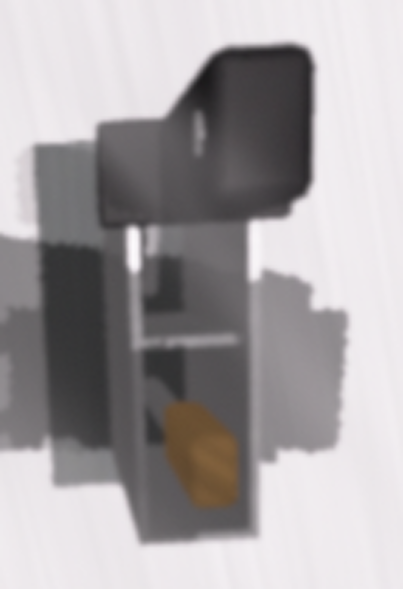

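The crop shows the guard across the rim at (100–290, 120–220), the divider at y≈340 and the near rim corners at (138,542) and (258,537).

Run:
```python
from h import *
c=dict(np.load('w1.npz'))
f=lambda uv:np.array(uv)/3.1+[300,20]
q=plane(c,f([(138,542),(258,537),(128,240),(260,240),(190,340),(143,343),(238,337)]),172);print(q.round(1))
for a,b in((0,2),(1,3),(0,1)): d=q[b]-q[a];print(a,b,np.degrees(np.arctan2(d[1],d[0])),np.hypot(*d[:2]))
# guard near edge at z=178 : (105,225)-(290,212) crop
g=plane(c,f([(107,225),(290,214),(103,123)]),178);print('guard',g.round(1));d=g[1]-g[0];print(np.degrees(np.arctan2(d[1],d[0])),np.hypot(*d[:2]))
```

```text
[[ 483.9 -318.2  172. ]
 [ 522.6 -326.4  172. ]
 [ 502.5 -224.5  172. ]
 [ 541.5 -234.4  172. ]
 [ 514.4 -258.4  172. ]
 [ 500.  -255.7  172. ]
 [ 529.2 -261.2  172. ]]
0 2 78.75185260242144 95.60531353806272
1 3 78.43257188424036 93.90220774430934
0 1 -11.91434795345956 39.63291222331441
guard [[ 497.  -218.8  178. ]
 [ 550.4 -229.2  178. ]
 [ 502.5 -191.1  178. ]]
-11.046223659083285 54.38227508596455
```

Run:
```python
from h import *
G=np.array([525,-209.5,238]);R=Rt(-11.5,-20);print(R.round(2))
s=st();go(G-70*R[:,2],R,s);go(G+19*R[:,2],R,s)
```

```text
[[ 0.19  0.98 -0.07]
 [ 0.92 -0.2  -0.34]
 [-0.34 -0.   -0.94]]
t 0.98 p [ 468.3 -286.7  345.4] j [ 43.4  16.4 -20.4  95.3   5.7  69.2   8.2] F [4.3 6.  1.9] gap 88.5 grip 0.0
xyz [112.   36.1  42.3] rot [ -0.1 -20.3  -2. ]
xyz [ 81.2  36.8 125.8] rot [ -0.1 -20.3  -2. ]
```

Call:
play_rows:
  fingers: [0,0,0,0,0]
  xyz:
    - [32,10,8]
    - [64,21,20]
    - [96,32,32]
    - [110,36,42]
    - [110,36,42]
  rotation:
    - [0,-5,0]
    - [0,-10,-1]
    - [0,-15,-2]
    - [0,-20,-2]
    - [0,-20,-2]

```text
time: 1.4
tool_pos: [526.2, -190.3, 298.3]
tool_rot: [[0.191, 0.978, -0.08], [0.92, -0.207, -0.332], [-0.341, -0.01, -0.94]]
contact_force: [-0.2, 1.6, -0.5]
finger_gap: 88.0
grasp_force: 0.0
```

Run:
```python
from h import *
G=np.array([525,-209.5,238]);R=Rt(-11.5,-20)
s=st();go(G+19*R[:,2],R,s)
```

```text
t 1.4 p [ 526.2 -190.3  298.3] j [ 20.4  20.9 -21.2  98.9  28.8  69.2 -23.9] F [-0.2  1.6 -0.5] gap 88.0 grip 0.0
xyz [ 2.7  3.6 82.1] rot [-0.7 -0.  -0.2]
```

Call:
play_rows:
  fingers: [0,0,0,0,0]
  xyz:
    - [1,1,25]
    - [2,2,52]
    - [2,2,75]
    - [2,2,82]
    - [2,2,82]
  rotation:
    - [0,0,0]
    - [0,0,0]
    - [0,0,0]
    - [0,0,0]
    - [0,0,0]

```text
time: 1.82
tool_pos: [518.1, -226.5, 222.2]
tool_rot: [[0.206, 0.975, -0.086], [0.917, -0.223, -0.331], [-0.342, -0.01, -0.94]]
contact_force: [-0.8, 0.0, 1.5]
finger_gap: 88.1
grasp_force: 0.0
```

Run:
```python
from h import *
G=np.array([525,-209.5,238]);R=Rt(-11.5,-20)
s=st();go(G+19*R[:,2],R,s)
```

```text
t 1.82 p [ 518.1 -226.5  222.2] j [ 22.2  25.6 -18.9 103.3  32.4  60.3 -26.4] F [-0.8  0.   1.5] gap 88.1 grip 0.0
xyz [11.6  3.1 -2.1] rot [-1.   0.  -1.1]
```

Call:
play_rows:
  fingers: [0,0,0,0]
  xyz:
    - [11,3,-2]
    - [11,3,-2]
    - [11,3,-2]
    - [11,3,-2]
  rotation:
    - [-1,0,-1]
    - [-1,0,-1]
    - [-1,0,-1]
    - [-1,0,-1]

```text
time: 2.15
tool_pos: [526.2, -214.9, 223.2]
tool_rot: [[0.188, 0.98, -0.062], [0.921, -0.198, -0.336], [-0.342, 0.006, -0.94]]
contact_force: [-0.3, -0.0, -0.5]
finger_gap: 88.3
grasp_force: 0.0
```

Run:
```python
from h import *
G=np.array([525,-209.5,238]);R=Rt(-11.5,-20)
s=st();go(G+19*R[:,2],R,s)
```

```text
t 2.15 p [ 526.2 -214.9  223.2] j [ 21.2  25.4 -19.4 103.6  33.   59.6 -27. ] F [-0.3 -0.  -0.5] gap 88.3 grip 0.0
xyz [-0.3 -2.2  3.4] rot [ 0.4 -0.  -0.1]
```

Call:
play_rows:
  fingers: [0.4,0.7,1,1,1]
  xyz:
    - [0,-1.5,3]
    - [0,-1.5,3]
    - [0,-1.5,3]
    - [0,-1.5,3]
    - [0,-1.5,3]
  rotation:
    - [0,0,0]
    - [0,0,0]
    - [0,0,0]
    - [0,0,0]
    - [0,0,0]
  squeeze: 50

```text
time: 2.57
tool_pos: [523.7, -216.3, 219.3]
tool_rot: [[0.189, 0.98, -0.064], [0.921, -0.199, -0.336], [-0.342, 0.004, -0.94]]
contact_force: [0.3, -0.1, 0.1]
finger_gap: 56.9
grasp_force: 0.0
```

Call:
play_rows:
  fingers: [1,1,1,1,1]
  xyz:
    - [0,0,0]
    - [0,0,0]
    - [0,0,0]
    - [0,0,0]
    - [0,0,0]
  rotation:
    - [0,0,0]
    - [0,0,0]
    - [0,0,0]
    - [0,0,0]
    - [0,0,0]

```text
time: 2.98
tool_pos: [523.8, -216.2, 219.3]
tool_rot: [[0.189, 0.98, -0.064], [0.921, -0.199, -0.336], [-0.342, 0.005, -0.94]]
contact_force: [0.5, -1.0, 0.9]
finger_gap: 23.7
grasp_force: 0.5
```

Run:
```python
from h import *
s=st();T=s['tool_rot'];print(T.round(3))
print('up 190 in tool axes',(T.T@[0,0,195]).round(1))
```

```text
t 2.98 p [ 523.8 -216.2  219.3] j [ 21.3  25.5 -19.3 104.   33.2  59.1 -27.1] F [ 0.5 -1.   0.9] gap 23.7 grip 0.5
[[ 0.189  0.98  -0.064]
 [ 0.921 -0.199 -0.336]
 [-0.342  0.005 -0.94 ]]
up 190 in tool axes [ -66.7    0.9 -183.2]
```

Call:
play_rows:
  fingers: [1,1,1,1,1]
  xyz:
    - [0,0,0]
    - [0,0,0]
    - [-1.7,0,-4.7]
    - [-5,0,-14]
    - [-10,0,-28]
  rotation:
    - [0,0,0]
    - [0,0,0]
    - [0,0,0]
    - [0,0,0]
    - [0,0,0]

```text
time: 3.4
tool_pos: [522.7, -215.8, 248.8]
tool_rot: [[0.188, 0.98, -0.066], [0.921, -0.199, -0.335], [-0.342, 0.002, -0.94]]
contact_force: [0.8, 0.4, -1.3]
finger_gap: 22.1
grasp_force: 50.0
```

Call:
play_rows:
  fingers: [1,1,1,1,1]
  xyz:
    - [-12,0,-33]
    - [-24,0,-66]
    - [-36,0,-99]
    - [-48,0,-132]
    - [-57,0,-157]
  rotation:
    - [0,0,0]
    - [0,0,0]
    - [0,0,0]
    - [0,0,0]
    - [0,0,0]

```text
time: 3.82
tool_pos: [523.0, -215.5, 420.1]
tool_rot: [[0.19, 0.98, -0.061], [0.92, -0.199, -0.336], [-0.342, 0.008, -0.94]]
contact_force: [1.0, 0.3, -1.7]
finger_gap: 21.7
grasp_force: 50.0
```

Run:
```python
from h import *
s=st();T=s['tool_rot'];print(T.round(3))
for n in('scene','top'):
    c=cam(n);np.savez(n+'1.npz',**c)
    if n=='scene': save(c,'s1.png',(180,60,480,290),2.6)
# hook target orientation + use pose
```

```text
t 3.82 p [ 523.  -215.5  420.1] j [ 23.3  15.  -21.2  89.7  25.6  80.2 -14.3] F [ 1.   0.3 -1.7] gap 21.7 grip 50.0
[[ 0.19   0.98  -0.061]
 [ 0.92  -0.199 -0.336]
 [-0.342  0.008 -0.94 ]]
```

View pics/s1.png

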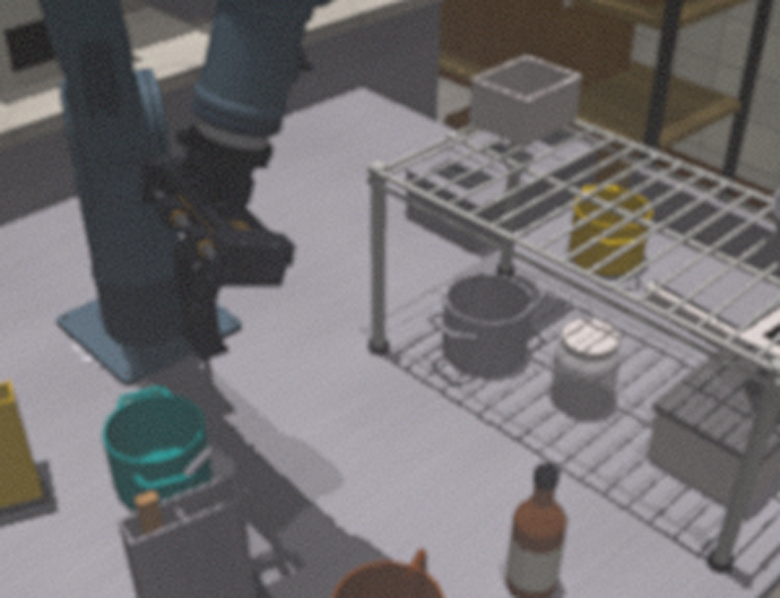

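Lifted cleanly: the hook is in the gripper, the holder and brush still stand, and the pot's front bar shows at crop (443–475, 325–337). Now I'll work out the pre-pose in front of the shelf.

```bash
cat >> h.py <<'E'
# hook frame in tool, from the grasp
Tg=Rt(-11.5,-20); pg=np.array([523.8,-216.2,219.3])
Rh_t=Tg.T@Ro.from_euler('z',-11.5,degrees=True).as_matrix()
ph_t=Tg.T@(np.array([525.,-209.2,228])-pg); ph_t[1]=0
TIP=np.array([0,-37,-212.])
def hook(s,X=TIP): return s['tool_pos']+s['tool_rot']@(ph_t+Rh_t@X)
def pose_for_tip(tip,yaw,theta):
    R=Rt(yaw,theta-20); return np.array(tip)-R@(ph_t+Rh_t@TIP),R
E
python3 - <<'E'
from h import *
s=st();print('ph_t',ph_t.round(1),'tip now',hook(s).round(1))
p,R=pose_for_tip([400,190,150],0,45);print('TCP target',p.round(1));go(p,R,s)
sc=dict(np.load('scene1.npz'))
X=hook(s);print('proj tip',proj(sc,[X,hook(s,np.array([0,0,-186.]))]))
f=lambda uv:np.array(uv)/2.6+[180,60]
print(plane(sc,f([(444,328),(460,334),(475,337)]),85).round(1))
E
```

```text
t 3.92 p [ 524.7 -215.7  422. ] j [ 23.3  15.  -21.2  89.5  25.6  80.  -14.3] F [ 0.3  0.1 -1.2] gap 21.9 grip 50.0
ph_t [  3.7   0.  -10.6] tip now [ 521.5 -245.6  218.7]
TCP target [400.   67.4 314.9]
xyz [ 273.1 -180.    11.9] rot [  1.3  44.9 -11.7]
proj tip [[252.604313   241.31521584]
 [264.11942592 229.3995454 ]]
[[401.3 255.7  85. ]
 [426.7 262.4  85. ]
 [446.  273.   85. ]]
```

Call:
play_rows:
  fingers: [1,1,1,1,1]
  xyz:
    - [30,-20,1]
    - [60,-40,2]
    - [90,-60,3]
    - [120,-80,4]
    - [150,-100,6]
  rotation:
    - [0.1,5,-1.3]
    - [0.3,10,-2.6]
    - [0.4,15,-3.9]
    - [0.6,20,-5.2]
    - [0.7,25,-6.5]

```text
time: 4.33
tool_pos: [451.8, -58.1, 358.2]
tool_rot: [[0.091, 0.996, -0.014], [0.992, -0.089, 0.094], [0.093, -0.022, -0.995]]
contact_force: [0.7, -0.3, -2.2]
finger_gap: 21.9
grasp_force: 50.0
```

Run:
```python
from h import *
s=st();p,R=pose_for_tip([400,190,150],0,45);go(p,R,s);print('tip',hook(s))
```

```text
t 4.33 p [451.8 -58.1 358.2] j [ 29.9   7.2 -26.6 105.   -2.3  69.7  -1. ] F [ 0.7 -0.3 -2.2] gap 21.9 grip 50.0
xyz [115.7 -61.8  55.6] rot [ 0.1 19.6 -5.3]
tip [452.80735281   1.91618348 161.66706301]
```

Call:
play_rows:
  fingers: [1,1,1,1,1]
  xyz:
    - [29,-15,12]
    - [58,-30,26]
    - [87,-46,42]
    - [108,-58,55]
    - [108,-58,55]
  rotation:
    - [0,5,-1.3]
    - [0,10,-2.6]
    - [0,15,-4]
    - [0,19.6,-5.3]
    - [0,19.6,-5.3]

```text
time: 4.75
tool_pos: [399.5, 59.4, 311.7]
tool_rot: [[0.001, 1.0, -0.006], [0.906, 0.001, 0.422], [0.422, -0.006, -0.906]]
contact_force: [-0.7, 0.4, -1.9]
finger_gap: 21.7
grasp_force: 50.0
```

Run:
```python
from h import *
s=st();p,R=pose_for_tip([400,190,150],0,45);go(p,R,s);print('tip',hook(s))
c=cam('wrist');np.savez('w2.npz',**c);save(c,'w2.png',None,1.25);print(-c['R'].T@c['t'],proj(c,[hook(s),hook(s,np.array([0,0,-186.])),[400,263,85],[400,350,100]]))
```

```text
t 4.75 p [399.5  59.4 311.7] j [ 33.2   5.5 -29.8 117.9 -25.4  61.8  16.5] F [-0.7  0.4 -1.9] gap 21.7 grip 50.0
xyz [8.6 0.5 0.5] rot [-0.3  0.  -0.1]
tip [398.44834273 181.97700555 146.80677318]
[399.53103388  62.99987877 473.10394655] [[318.17797393 134.37501183]
 [318.33146788 109.6381335 ]
 [319.62060145  91.10809538]
 [319.7137068   22.69387422]]
```

View pics/w2.png

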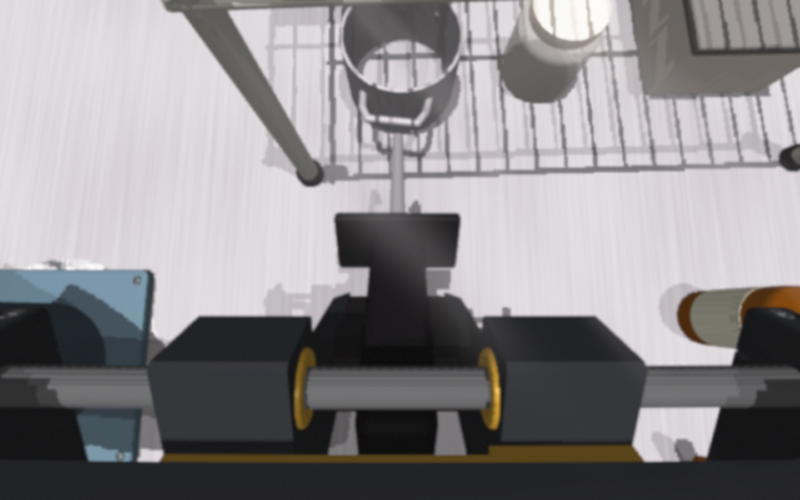

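The wrist view shows the pot in front at (402,60), its front bar at about (370–425,120), the rod ending at (398,137) as predicted, the shelf leg at (310,172) and the jar at (545,50). I'll measure the bar with depth and rays.

Run:
```python
from h import *
c=dict(np.load('w2.npz'));P=cloud(c)
R=np.zeros((400,640),bool);R[0:125,270:375]=1
m=R&(P[...,2]>78)&(P[...,2]<96)&(P[...,1]<275);v,u=np.nonzero(m);q=P[m];print(m.sum(),q[:,1].min(),np.percentile(q[:,0],[1,50,99]))
for a in range(u.min(),u.max()+1,4):
    k=u==a
    if k.any(): print(a,v[k].min(),v[k].max(),q[k].mean(0).round(0), plane(c,[(a,(v[k].min()+v[k].max())/2)],87)[0].round(1))
m=R&(P[...,2]>92)&(P[...,2]<108)&(P[...,1]>250)&(P[...,1]<440)&(abs(P[...,0]-400)<80);q=P[m][:,:2].astype(np.float32);print('rim',len(q),cv2.minEnclosingCircle(q))
d=q.astype(float); A=np.c_[2*d,np.ones(len(d))];x=np.linalg.lstsq(A,(d**2).sum(1),rcond=None)[0];print('fit',x[:2],np.sqrt(x[2]+x[0]**2+x[1]**2))
save(c,'w2c.png',(265,0,375,115),5)
```

```text
435 249.12059303071732 [358.82876268 395.36712042 430.58041985]
287 84 87 [357. 272.  82.] [357.9 269.8  87. ]
291 84 96 [363. 264.  86.] [363.2 263.5  87. ]
295 90 97 [368. 259.  87.] [368.4 258.7  87. ]
299 92 98 [374. 257.  87.] [373.5 256.6  87. ]
303 93 98 [379. 256.  87.] [378.7 255.9  87. ]
307 93 99 [384. 255.  87.] [383.8 255.3  87. ]
311 94 99 [389. 255.  86.] [389.  254.6  87. ]
315 94 99 [394. 255.  87.] [394.1 254.6  87. ]
319 94 100 [399. 254.  87.] [399.2 253.9  87. ]
323 95 100 [404. 253.  87.] [404.3 253.2  87. ]
327 95 101 [409. 253.  87.] [409.5 252.5  87. ]
331 96 101 [415. 252.  87.] [414.6 251.8  87. ]
335 93 101 [420. 254.  87.] [419.7 253.9  87. ]
339 85 97 [425. 264.  84.] [424.9 262.1  87. ]
343 84 91 [431. 270.  82.] [430.1 266.9  87. ]
rim 929 ((401.7294616699219, 343.9814147949219), 65.47169494628906)
fit [401.81707701 343.09960905] 62.52983905943728
```

View pics/w2c.png

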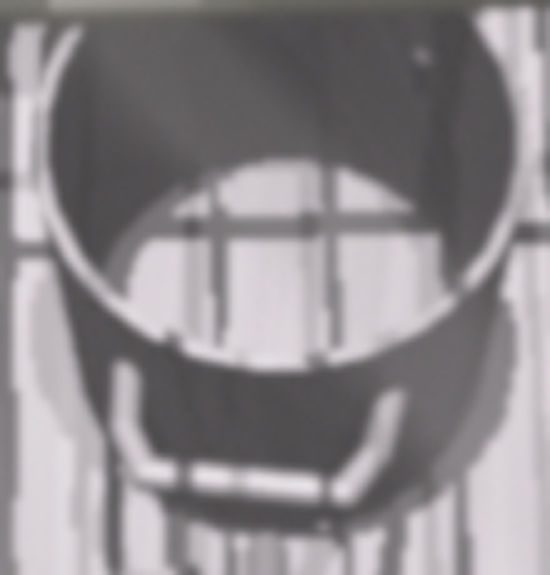

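The crop shows the bar from (125,475) to (350,490) and the opening behind it. Bar middle ≈ (395,254.5), yaw ≈ -6°, pot centre (402,343) at 89 mm, which matches the drawing.

```bash
cat >> h.py <<'E'
BAR=np.array([395.2,254.5,85]);YAW=-6.;N=np.array([np.sin(np.deg2rad(6)),np.cos(np.deg2rad(6)),0])
def tipat(n,z): return BAR+N*n+[0,0,z-85]
def rel(s):
    t=hook(s);d=t-BAR;print('tip',t.round(1),'n',round(d@N,1),'side',round(d[0]*N[1]-d[1]*N[0],1),'z',round(t[2],1))
E
python3 - <<'E'
from h import *
s=st();rel(s);p,R=pose_for_tip(tipat(17.7,122),YAW,45);go(p,R,s)
E
```

```text
t 4.8 p [401.8  57.7 313.1] j [ 33.2   5.5 -29.7 117.6 -25.1  61.8  16.2] F [ 0.1 -0.8 -1.2] gap 21.9 grip 50.0
tip [401.4 179.5 147.6] n -73.9 side 14.0 z 147.6
xyz [ 73.  -17.5  62.5] rot [-2.7  0.3  5.3]
```

Call:
play_rows:
  fingers: [1,1,1,1,1]
  xyz:
    - [14,-4,10]
    - [30,-8,22]
    - [46,-11,36]
    - [58,-14,48]
    - [58,-14,48]
  rotation:
    - [-0.5,0,1]
    - [-1,0,2.2]
    - [-1.6,0,3.3]
    - [-2.7,0.3,5.3]
    - [-2.7,0.3,5.3]

```text
time: 5.22
tool_pos: [389.2, 132.4, 295.2]
tool_rot: [[0.091, 0.995, 0.048], [0.902, -0.103, 0.42], [0.423, 0.005, -0.906]]
contact_force: [-0.2, 0.4, -1.6]
finger_gap: 21.7
grasp_force: 50.0
```

Run:
```python
from h import *
s=st();rel(s);p,R=pose_for_tip(tipat(17.7,122),YAW,45);go(p,R,s)
```

```text
t 5.22 p [389.2 132.4 295.2] j [ 27.9   2.9 -34.4 123.1 -29.1  52.4   5.3] F [-0.2  0.4 -1.6] gap 21.7 grip 50.0
tip [402.5 254.3 130.3] n 0.6 side 7.3 z 130.3
xyz [12.  -6.8 14.8] rot [0.2 0.  0.2]
```

Call:
play_rows:
  fingers: [1,1,1,1,1]
  xyz:
    - [4,-2,3]
    - [9,-5,8]
    - [12,-6.5,14]
    - [12,-6.5,14]
    - [12,-6.5,14]
  rotation:
    - [0,0,0]
    - [0,0,0]
    - [0,0,0]
    - [0,0,0]
    - [0,0,0]

```text
time: 5.63
tool_pos: [385.7, 147.7, 287.6]
tool_rot: [[0.093, 0.994, 0.049], [0.901, -0.105, 0.421], [0.424, 0.005, -0.906]]
contact_force: [-0.2, -0.1, -1.9]
finger_gap: 21.7
grasp_force: 50.0
```

Run:
```python
from h import *
s=st();rel(s);p,R=pose_for_tip(tipat(17.7,122),YAW,45);go(p,R,s)
c=cam('wrist');np.savez('w3.npz',**c);save(c,'w3.png',(255,0,385,100),6);print(proj(c,[hook(s),hook(s,np.array([0,0,-186.])),BAR,BAR+26*np.array([N[1],-N[0],0]),BAR+N*24+[0,0,15]]))
c=cam('scene');np.savez('s3.npz',**c)
s=st();rel(s);print(proj(c,[hook(s),hook(s,np.array([0,0,-186.])),BAR]))
a=cv2.resize(c['img'][120:205,325:425],None,fx=5,fy=5,interpolation=cv2.INTER_CUBIC);b=cv2.imread('pics/w3.png')[:,:,::-1]
b=cv2.resize(b,(500,385));cv2.imwrite('pics/c3.png',np.vstack([a[:,:500][:210*2][:425],b])[:, :, ::-1][:800])
b=cv2.resize(dict(np.load('w3.npz'))['img'][0:100,265:375],(400,364));a=cv2.resize(a,(400,340));cv2.imwrite('pics/c3.png',np.hstack([np.vstack([a,np.zeros((24,400,3),np.uint8)]),b])[:,:,::-1])
```

```text
t 5.63 p [385.7 147.7 287.6] j [ 26.5   3.3 -35.5 124.1 -29.5  50.2   3.7] F [-0.2 -0.1 -1.9] gap 21.7 grip 50.0
tip [399.4 269.7 122.9] n 15.6 side 2.5 z 122.9
xyz [ 1.8 -1.7  1.6] rot [ 0.3 -0.1  0.1]
[[318.27809012 134.26888318]
 [318.44776736 109.51804684]
 [315.82580398 158.33101529]
 [338.03561479 158.38681229]
 [315.87316268 134.23173945]]
t 5.73 p [385.9 147.4 287.8] j [ 26.5   3.2 -35.5 124.  -29.5  50.2   3.7] F [ 0.4 -0.2 -0.6] gap 21.6 grip 50.0
tip [399.8 269.4 123.1] n 15.3 side 3.0 z 123.1
[[353.49392892 176.19163662]
 [355.5910736  165.40370832]
 [349.39669887 185.55726177]]
```

View pics/c3.png

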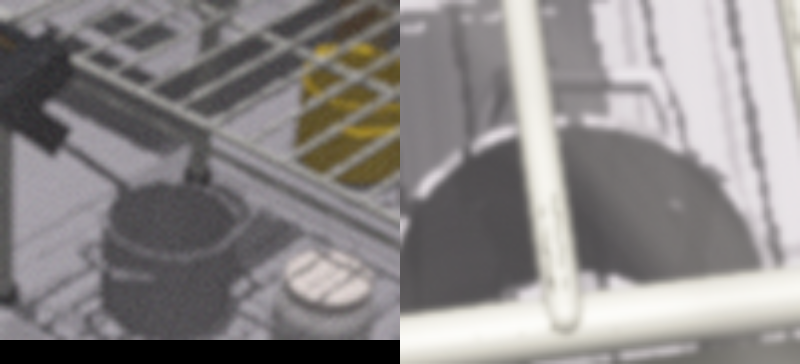

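Left, scene: the rod ends at (125,185) in front of and above the pot rim, as predicted. Right, wrist: the shelf's front rail crosses the view at about y=320, and the loop lies lower in the frame. I'll check the bar and hook there by depth.

Run:
```python
from h import *
c=dict(np.load('w3.npz'));P=cloud(c)
R=np.zeros((400,640),bool);R[120:185,270:360]=1
m=R&(P[...,2]>79)&(P[...,2]<95)&(P[...,1]<266);v,u=np.nonzero(m);q=P[m]
for a in range(u.min(),u.max()+1,5):
    k=u==a
    if k.any(): print(a,v[k].min(),v[k].max(),plane(c,[(a,(v[k].min()+v[k].max())/2)],87)[0].round(1))
# hook pixels: z>105 below rail
m=R&(P[...,2]>105)&(P[...,2]<260)&(abs(P[...,0]-399)<15);q=P[m];v,u=np.nonzero(m);print('hook',m.sum())
for r in range(120,185,6):
    k=v==r
    if k.any(): print(r,u[k].min(),u[k].max(),q[k].mean(0).round(0))
s=st();
for d in(0,40,80,120): X=hook(s,np.array([0,0,-186.+d]));print('rod pred',X.round(0),proj(c,X).round(0))
```

```text
285 152 153 [360.1 264.6  87. ]
290 152 160 [365.5 259.8  87. ]
295 155 161 [371.1 256.8  87. ]
300 155 161 [376.9 256.2  87. ]
305 155 161 [382.6 255.6  87. ]
310 155 161 [388.4 255.   87. ]
325 155 161 [405.8 253.2  87. ]
330 155 161 [411.6 252.6  87. ]
335 152 161 [417.6 253.8  87. ]
340 147 156 [424.1 259.3  87. ]
hook 536
120 314 322 [397. 258. 189.]
126 314 322 [396. 249. 198.]
132 314 322 [395. 241. 207.]
138 313 323 [395. 234. 213.]
144 313 323 [394. 227. 221.]
150 313 323 [393. 220. 228.]
156 313 323 [392. 214. 234.]
162 313 323 [392. 208. 240.]
168 312 323 [391. 202. 246.]
t 5.73 p [385.9 147.4 287.8] j [ 26.5   3.2 -35.5 124.  -29.5  50.2   3.7] F [ 0.4 -0.2 -0.6] gap 21.6 grip 50.0
rod pred [400. 277. 168.] [[319. 110.]]
rod pred [397. 249. 196.] [[319. 127.]]
rod pred [394. 221. 224.] [[319. 150.]]
rod pred [391. 193. 252.] [[319. 180.]]
```

Run:
```python
from h import *
s=st()
for n,z in((19,118),(15,92),(10,63)): p,R=pose_for_tip(tipat(n,z)+[1,0,0],YAW,45);go(p,R,s)
```

```text
t 5.73 p [385.9 147.4 287.8] j [ 26.5   3.2 -35.5 124.  -29.5  50.2   3.7] F [ 0.4 -0.2 -0.6] gap 21.6 grip 50.0
xyz [ 1.5 -1.   6.1] rot [ 0.3 -0.1  0.1]
xyz [-13.1  -1.2  28. ] rot [ 0.3 -0.1  0.1]
xyz [-29.9  -1.3  52.1] rot [ 0.3 -0.1  0.1]
```

Call:
play_rows:
  fingers: [1,1,1,1,1]
  xyz:
    - [1.5,-1,6]
    - [-3.5,-1,13.5]
    - [-8.5,-1,21]
    - [-13,-1,28]
    - [-13,-1,28]
  rotation:
    - [0,0,0]
    - [0,0,0]
    - [0,0,0]
    - [0,0,0]
    - [0,0,0]

```text
time: 6.15
tool_pos: [383.5, 147.4, 254.9]
tool_rot: [[0.095, 0.994, 0.046], [0.901, -0.105, 0.421], [0.424, 0.002, -0.906]]
contact_force: [-0.7, -0.0, -1.7]
finger_gap: 21.7
grasp_force: 50.0
```

Run:
```python
from h import *
s=st();rel(s)
p,R=pose_for_tip(tipat(10,63)+[1,0,0],YAW,45);go(p,R,s)
```

```text
t 6.15 p [383.5 147.4 254.9] j [ 25.9   6.4 -35.9 126.5 -29.3  45.    4.7] F [-0.7 -0.  -1.7] gap 21.7 grip 50.0
tip [396.7 269.5  90.1] n 15.1 side -0.1 z 90.1
xyz [-15.8   1.4  22.4] rot [ 0.1 -0.1  0. ]
```

Call:
play_rows:
  fingers: [1,1,1,1,1]
  xyz:
    - [-4,0.3,6]
    - [-8,0.6,12]
    - [-12,1,18]
    - [-15,1,22]
    - [-15,1,22]
  rotation:
    - [0,0,0]
    - [0,0,0]
    - [0,0,0]
    - [0,0,0]
    - [0,0,0]

```text
time: 6.57
tool_pos: [384.9, 143.3, 229.5]
tool_rot: [[0.094, 0.994, 0.048], [0.901, -0.105, 0.421], [0.424, 0.003, -0.906]]
contact_force: [-0.2, -0.0, -2.0]
finger_gap: 21.6
grasp_force: 50.0
```

Run:
```python
from h import *
s=st();rel(s);T=s['tool_rot']
print('20mm out in tool axes',(T.T@(-20*N)).round(2), 'world -y 20',(T.T@[0,-20,0]).round(2))
c=cam('scene');np.savez('s4.npz',**c)
a=dict(np.load('scene1.npz'))['img'].astype(int);d=np.abs(c['img'].astype(int)-a).sum(2);
print('pot px change', d[175:200,352:380].mean(), proj(c,[hook(s),hook(s,np.array([0,0,-186.]))]))
```

```text
t 6.57 p [384.9 143.3 229.5] j [ 25.7   9.4 -35.8 128.  -29.1  41.    6.2] F [-0.2 -0.  -2. ] gap 21.6 grip 50.0
tip [398.4 265.4  64.8] n 11.2 side 2.0 z 64.8
20mm out in tool axes [-1.812e+01  1.000e-02 -8.480e+00] world -y 20 [-18.02   2.1   -8.42]
pot px change 10.902857142857142 [[351.85551608 189.05653807]
 [353.89548013 178.73455435]]
```

Call:
play_rows:
  fingers: [1,1,1,1,1]
  xyz:
    - [-5.4,0.9,-2.5]
    - [-10.8,1.8,-5]
    - [-16,2.8,-7.5]
    - [-21.6,3.7,-10]
    - [-27,4.6,-12.5]
  rotation:
    - [0,0,0]
    - [0,0,0]
    - [0,0,0]
    - [0,0,0]
    - [0,0,0]

```text
time: 7.03
tool_pos: [387.1, 113.2, 230.8]
tool_rot: [[0.093, 0.994, 0.05], [0.901, -0.105, 0.421], [0.424, 0.005, -0.905]]
contact_force: [-0.2, 3.5, -1.4]
finger_gap: 21.4
grasp_force: 50.0
```

```bash
cat >> h.py <<'E'
def potlook(name):
    c=cam('wrist');P=cloud(c);np.savez(name,**c)
    m=(P[...,2]>92)&(P[...,2]<108)&(P[...,1]>-60)&(P[...,1]<440)&(abs(P[...,0]-400)<85)
    m[185:]=0
    d=P[m][:,:2]; 
    if len(d)<30: print('few',len(d));return c,P
    for _ in range(6):
        A=np.c_[2*d,np.ones(len(d))];x=np.linalg.lstsq(A,(d**2).sum(1),rcond=None)[0];r=np.sqrt(x[2]+x[0]**2+x[1]**2)
        e=abs(np.hypot(*(d-x[:2]).T)-r); d=d[e<max(4,np.percentile(e,90))]
    print('pot ctr',x[:2].round(1),'r',r.round(1),len(d)); return c,P
E
python3 - <<'E'
from h import *
s=st();rel(s);potlook('w5.npz')
E
```

```text
t 7.03 p [387.1 113.2 230.8] j [ 28.8   9.3 -34.2 127.7 -29.   43.2  10.4] F [-0.2  3.5 -1.4] gap 21.4 grip 50.0
tip [401.  235.3  66.2] n -18.5 side 7.7 z 66.2
pot ctr [399.9 319.3] r 62.5 1775
```

Call:
play_rows:
  fingers: [1,1,1,1,1]
  xyz:
    - [-11,1.9,-5]
    - [-22,3.8,-10]
    - [-33,5.6,-15]
    - [-44,7.5,-20]
    - [-54.5,9.3,-24]
  rotation:
    - [0,0,0]
    - [0,0,0]
    - [0,0,0]
    - [0,0,0]
    - [0,0,0]

```text
time: 7.5
tool_pos: [389.9, 52.6, 229.3]
tool_rot: [[0.093, 0.994, 0.049], [0.901, -0.105, 0.421], [0.424, 0.005, -0.906]]
contact_force: [-0.6, 4.1, -0.9]
finger_gap: 21.6
grasp_force: 50.0
```

Call:
play_rows:
  fingers: [1,1,1,1,1]
  xyz:
    - [-11,1.9,-5]
    - [-22,3.8,-10]
    - [-33,5.6,-15]
    - [-44,7.5,-20]
    - [-54.5,9.3,-24]
  rotation:
    - [0,0,0]
    - [0,0,0]
    - [0,0,0]
    - [0,0,0]
    - [0,0,0]

```text
time: 7.92
tool_pos: [392.9, -8.2, 227.9]
tool_rot: [[0.093, 0.994, 0.049], [0.901, -0.105, 0.421], [0.424, 0.005, -0.906]]
contact_force: [0.3, 3.6, -0.5]
finger_gap: 21.7
grasp_force: 50.0
```

Run:
```python
from h import *
s=st();rel(s);potlook('w6.npz');T=s['tool_rot'];print((T.T@[0,-60,0]).round(1),(T.T@[5,0,0]).round(1))
```

```text
t 7.92 p [392.9  -8.2 227.9] j [ 39.4  12.3 -27.2 124.1 -25.4  50.5  23.9] F [ 0.3  3.6 -0.5] gap 21.7 grip 50.0
tip [406.7 113.9  63.1] n -138.6 side 26.1 z 63.1
pot ctr [400.6 196.8] r 62.3 1969
[-54.1   6.3 -25.3] [0.5 5.  0.2]
```

Call:
play_rows:
  fingers: [1,1,1,1,1]
  xyz:
    - [-11,1.9,-5]
    - [-22,3.8,-10]
    - [-33,5.6,-15]
    - [-44,7.5,-20]
    - [-54.5,9.3,-25]
  rotation:
    - [0,0,0]
    - [0,0,0]
    - [0,0,0]
    - [0,0,0]
    - [0,0,0]

```text
time: 8.38
tool_pos: [395.8, -68.6, 227.4]
tool_rot: [[0.093, 0.994, 0.049], [0.901, -0.105, 0.421], [0.424, 0.005, -0.906]]
contact_force: [0.3, 4.8, -1.9]
finger_gap: 21.5
grasp_force: 50.0
```

Call:
play_rows:
  fingers: [1,1,1,1,1]
  xyz:
    - [-10,1.7,-5]
    - [-20,3.4,-9.5]
    - [-29,5,-13.5]
    - [-34,6,-16]
    - [-35,6,-16.5]
  rotation:
    - [0,0,0]
    - [0,0,0]
    - [0,0,0]
    - [0,0,0]
    - [0,0,0]

```text
time: 8.8
tool_pos: [398.1, -108.3, 227.4]
tool_rot: [[0.094, 0.994, 0.05], [0.901, -0.107, 0.42], [0.423, 0.006, -0.906]]
contact_force: [0.6, 2.1, -3.3]
finger_gap: 21.4
grasp_force: 50.0
```

Run:
```python
from h import *
s=st();rel(s);c,P=potlook('w7.npz');T=s['tool_rot']
c=cam('top');np.savez('t7.npz',**c);P=cloud(c)
m=(P[...,2]>70)&(P[...,2]<110)&(P[...,0]>310)&(P[...,0]<490)&(P[...,1]>40)&(P[...,1]<235)
q=P[m];print('top view pot',m.sum(),q.min(0).round(),q.max(0).round())
```

```text
t 8.8 p [ 398.1 -108.3  227.4] j [ 46.1  16.6 -22.  117.9 -21.3  56.4  31.8] F [ 0.6  2.1 -3.3] gap 21.4 grip 50.0
tip [412.1  13.5  62.5] n -237.9 side 42.0 z 62.5
pot ctr [406.1  98.1] r 62.5 1733
top view pot 216 [341.  42.  70.] [470. 192. 109.]
```

Run:
```python
from h import *
s=st();T=s['tool_rot'];f=lambda n,z:(T.T@(n*N+[0,0,z])).round(1)
print(f(4,0),f(4+2.5,15),f(4+7.5,45),f(12,120))
```

```text
t 8.9 p [ 398.1 -107.6  227.5] j [ 46.1  16.6 -22.1 118.  -21.3  56.3  31.8] F [-0.3  0.6 -1.8] gap 21.9 grip 50.0
[ 3.6 -0.   1.7] [ 12.2   0.1 -10.9] [ 29.4   0.3 -35.9] [  61.6    0.7 -103.7]
```

Call:
play_rows:
  fingers: [1,1,1,1,1]
  xyz:
    - [3.6,0,1.7]
    - [3.6,0,1.7]
    - [8,0,-4]
    - [12.2,0,-10.9]
    - [18,0,-19]
  rotation:
    - [0,0,0]
    - [0,0,0]
    - [0,0,0]
    - [0,0,0]
    - [0,0,0]

```text
time: 9.32
tool_pos: [398.5, -98.3, 253.3]
tool_rot: [[0.093, 0.994, 0.049], [0.901, -0.105, 0.421], [0.424, 0.005, -0.906]]
contact_force: [-0.1, 0.0, -1.1]
finger_gap: 21.7
grasp_force: 50.0
```

Run:
```python
from h import *
s=st();print(hook(s));potlook('w8.npz');s=st();T=s['tool_rot'];f=lambda n,z:(T.T@(n*N+[0,0,z])).round(1)
print(f(3.5,20),f(7,40),f(7,130))
```

```text
t 9.32 p [398.5 -98.3 253.3] j [ 45.7  13.9 -22.5 117.1 -21.8  59.4  30.2] F [-0.1  0.  -1.1] gap 21.7 grip 50.0
[412.25792317  23.76298528  88.52178165]
pot ctr [406.2  98.6] r 62.8 1936
t 9.37 p [399.6 -98.1 255.1] j [ 45.7  13.8 -22.6 117.  -21.8  59.6  30.2] F [ 0.3  0.6 -0.1] gap 21.7 grip 50.0
[ 11.6   0.2 -16.6] [ 23.3   0.3 -33.3] [  61.3    1.  -114.8]
```

Call:
play_rows:
  fingers: [1,1,1,1,1]
  xyz:
    - [11.6,0,-16.6]
    - [23,0,-33]
    - [36,0,-60]
    - [48,0,-87]
    - [61,0,-115]
  rotation:
    - [0,0,0]
    - [0,0,0]
    - [0,0,0]
    - [0,0,0]
    - [0,0,0]

```text
time: 9.78
tool_pos: [398.1, -91.5, 384.3]
tool_rot: [[0.093, 0.994, 0.049], [0.901, -0.105, 0.42], [0.423, 0.005, -0.906]]
contact_force: [1.0, 0.6, -1.8]
finger_gap: 22.0
grasp_force: 50.0
```

```bash
cat >> h.py <<'E'
SLOT=np.array([525.0,-209.2,172.])
def hang(dz,d=(0,0)):  # tool pose with hook hanging dz above rest
    R=Rt(-11.5,-20); g=SLOT+[d[0],d[1],56+dz]; return g-R@ph_t,R
E
python3 - <<'E'
from h import *
s=st();print('tip',hook(s).round(1));p,R=hang(195);print(p);go(p,R,s)
# verify the hook in the tool by depth in wrist frame: rod direction now
c=cam('wrist');P=cloud(c)
m=np.zeros((400,640),bool);m[60:185,300:340]=1
for d in(0,40,80,115):
    X=hook(s,np.array([0,0,-186.+d]));u,v=proj(c,X)[0];k=P[int(v),int(u)-6:int(u)+7];print(X.round(1),(u.round(),v.round()),k[6].round(1))
E
```

```text
t 9.78 p [398.1 -91.5 384.3] j [ 46.4   4.8 -22.4 107.8 -22.7  76.7  25. ] F [ 1.   0.6 -1.8] gap 22.0 grip 50.0
tip [411.9  30.4 219.4]
[ 523.58474396 -216.15620566  414.3       ]
xyz [-88.  138.  -73.4] rot [  0.1 -45.    5.6]
[412.4  38.2 264. ] (np.float64(318.0), np.float64(110.0)) [411.7  35.4 271.4]
[409.3  10.  292.3] (np.float64(319.0), np.float64(127.0)) [408.5   7.5 299.4]
[406.2 -18.1 320.5] (np.float64(319.0), np.float64(150.0)) [405.5 -19.2 326.2]
[403.5 -42.7 345.3] (np.float64(319.0), np.float64(176.0)) [402.2 -47.7 369.3]
```

Call:
play_rows:
  fingers: [1,1,1,1,1]
  xyz:
    - [-12,15,-17]
    - [-24,31,-31]
    - [-36,50,-43]
    - [-48,69,-53]
    - [-57,88,-61]
  rotation:
    - [0,-6,0.7]
    - [0,-12,1.5]
    - [0,-18,2.2]
    - [0,-24,3]
    - [0,-29,3.6]

```text
time: 10.25
tool_pos: [479.1, -178.8, 415.9]
tool_rot: [[0.166, 0.986, -0.015], [0.983, -0.167, -0.073], [-0.074, -0.002, -0.997]]
contact_force: [-0.1, -0.1, -1.6]
finger_gap: 21.8
grasp_force: 50.0
```

Run:
```python
from h import *
s=st();print('tip',hook(s).round(1));p,R=hang(203);go(p,R,s)
```

```text
t 10.25 p [ 479.1 -178.8  415.9] j [ 34.4   9.9 -25.1  94.1   8.7  77.2  -1.9] F [-0.1 -0.1 -1.6] gap 21.8 grip 50.0
tip [ 483.  -152.8  212.2]
xyz [-29.8  50.1  -4.3] rot [  0.3 -15.7   1.9]
```

Call:
play_rows:
  fingers: [1,1,1,1,1]
  xyz:
    - [-10,16,-4]
    - [-20,33,-5]
    - [-30,50,-5]
    - [-30,50,-5]
    - [-30,50,-5]
  rotation:
    - [0,-5.5,0.7]
    - [0,-11,1.3]
    - [0.3,-15.7,1.9]
    - [0.3,-15.7,1.9]
    - [0.3,-15.7,1.9]

```text
time: 10.67
tool_pos: [522.6, -214.1, 420.1]
tool_rot: [[0.183, 0.981, -0.071], [0.924, -0.196, -0.327], [-0.334, -0.006, -0.942]]
contact_force: [-0.5, 0.2, -1.5]
finger_gap: 21.8
grasp_force: 50.0
```

Run:
```python
from h import *
s=st();print('tip',hook(s).round(1));p,R=hang(203);go(p,R,s)
```

```text
t 10.67 p [ 522.6 -214.1  420.1] j [ 25.9  15.8 -24.6  89.   26.   81.3 -14.4] F [-0.5  0.2 -1.5] gap 21.8 grip 50.0
tip [ 515.8 -241.6  216.5]
xyz [-2.4  1.4 -1.5] rot [-0.3 -0.5  0.3]
```

Call:
play_rows:
  fingers: [1,1,1]
  xyz:
    - [-2.2,1.4,-1]
    - [-2.2,1.4,-1]
    - [-2.2,1.4,-1]
  rotation:
    - [-0.3,-0.5,0.3]
    - [-0.3,-0.5,0.3]
    - [-0.3,-0.5,0.3]

```text
time: 10.92
tool_pos: [522.6, -218.1, 423.1]
tool_rot: [[0.192, 0.979, -0.067], [0.919, -0.203, -0.338], [-0.344, 0.003, -0.939]]
contact_force: [0.3, 1.0, -1.5]
finger_gap: 21.6
grasp_force: 50.0
```

Run:
```python
from h import *
s=st();print('tip',hook(s).round(1),'want',(SLOT+Ro.from_euler('z',-11.5,degrees=True).as_matrix()@TIP)[:2])
for dz in(203,150,90,20,0): p,R=hang(dz);go(p,R,s)
c=cam('wrist');P=cloud(c)
a=proj(c,[hook(s),hook(s,np.array([0,0,-186.])),SLOT]);print(a)
```

```text
t 10.92 p [ 522.6 -218.1  423.1] j [ 25.9  15.5 -24.4  89.   26.6  81.2 -14.8] F [ 0.3  1.  -1.5] gap 21.6 grip 50.0
tip [ 517.  -248.   219.9] want [ 517.62338643 -245.45721407]
xyz [2.3 0.6 0. ] rot [ 0.1  0.1 -0.3]
xyz [20.5  0.4 49.8] rot [ 0.1  0.1 -0.3]
xyz [ 41.2   0.3 106.1] rot [ 0.1  0.1 -0.3]
xyz [ 65.3   0.  171.8] rot [ 0.1  0.1 -0.3]
xyz [ 72.2  -0.  190.6] rot [ 0.1  0.1 -0.3]
[[318.04555614 134.80783768]
 [318.21912168 110.19848685]
 [317.86851277  83.41797029]]
```

Call:
play_rows:
  fingers: [1,1,1,1,1]
  xyz:
    - [6,0.3,11]
    - [11,0.3,23]
    - [16,0.3,36]
    - [20,0.3,49]
    - [20,0.3,49]
  rotation:
    - [0,0,0]
    - [0,0,0]
    - [0,0,0]
    - [0,0,0]
    - [0,0,0]

```text
time: 11.38
tool_pos: [522.0, -215.5, 365.4]
tool_rot: [[0.188, 0.979, -0.073], [0.92, -0.202, -0.336], [-0.344, -0.004, -0.939]]
contact_force: [-0.8, 0.3, -2.4]
finger_gap: 21.2
grasp_force: 50.0
```

Run:
```python
from h import *
s=st();print('tip',hook(s).round(1))
for dz in(90,20,0): p,R=hang(dz);go(p,R,s)
```

```text
t 11.38 p [ 522.  -215.5  365.4] j [ 25.5  17.7 -24.3  94.   27.9  75.4 -18.1] F [-0.8  0.3 -2.4] gap 21.2 grip 50.0
tip [ 515.1 -245.1  162.2]
xyz [19.   1.9 52.8] rot [-0.3  0.1 -0. ]
xyz [ 43.1   2.2 118.5] rot [-0.3  0.1 -0. ]
xyz [ 50.    2.2 137.3] rot [-0.3  0.1 -0. ]
```

Call:
play_rows:
  fingers: [1,1,1,1,1]
  xyz:
    - [9,1.5,23]
    - [18,1.5,48]
    - [27,2,73]
    - [36,2,98]
    - [43,2,118]
  rotation:
    - [0,0,0]
    - [0,0,0]
    - [0,0,0]
    - [0,0,0]
    - [0,0,0]

```text
time: 11.8
tool_pos: [525.5, -216.3, 241.9]
tool_rot: [[0.189, 0.98, -0.069], [0.92, -0.201, -0.337], [-0.344, 0.001, -0.939]]
contact_force: [-0.2, -0.3, -1.2]
finger_gap: 22.0
grasp_force: 50.0
```

Run:
```python
from h import *
s=st();print('tip',hook(s).round(1))
for dz in(3,0,-2): p,R=hang(dz);go(p,R,s)
```

```text
t 11.8 p [ 525.5 -216.3  241.9] j [ 24.   24.7 -22.9 102.2  33.4  62.6 -26.6] F [-0.2 -0.3 -1.2] gap 22.0 grip 50.0
tip [ 519.4 -246.    38.6]
xyz [ 6.5 -1.9 18.5] rot [-0.   0.1 -0.1]
xyz [ 7.5 -1.9 21.3] rot [-0.   0.1 -0.1]
xyz [ 8.2 -1.9 23.2] rot [-0.   0.1 -0.1]
```

Call:
play_rows:
  fingers: [1,1,1,1,1]
  xyz:
    - [3,-1,6]
    - [5,-1.5,13]
    - [6,-1.5,17]
    - [7,-1.5,19]
    - [7.3,-1.5,20.5]
  rotation:
    - [0,0,0]
    - [0,0,0]
    - [0,0,0]
    - [0,0,0]
    - [0,0,0]

```text
time: 12.22
tool_pos: [525.4, -216.5, 223.0]
tool_rot: [[0.191, 0.979, -0.066], [0.919, -0.202, -0.338], [-0.344, 0.004, -0.939]]
contact_force: [0.9, -0.2, -1.7]
finger_gap: 21.9
grasp_force: 50.0
```

Run:
```python
from h import *
s=st();print('tip',hook(s).round(1))
for dz in(0,-2): p,R=hang(dz);go(p,R,s)
```

```text
t 12.22 p [ 525.4 -216.5  223. ] j [ 23.7  25.9 -22.5 103.3  34.5  60.5 -28.2] F [ 0.9 -0.2 -1.7] gap 21.9 grip 50.0
tip [ 520.  -246.4   19.8]
xyz [ 1.2 -1.8  3.5] rot [ 0.2  0.2 -0.2]
xyz [ 1.9 -1.8  5.4] rot [ 0.2  0.2 -0.2]
```

Call:
play_rows:
  fingers: [1,1,1,1]
  xyz:
    - [0.7,-1,1.5]
    - [1,-1.5,2.7]
    - [1.3,-1.5,3.6]
    - [1.3,-1.5,3.8]
  rotation:
    - [0,0,0]
    - [0,0,0]
    - [0,0,0]
    - [0,0,0]

```text
time: 12.55
tool_pos: [523.5, -216.2, 219.0]
tool_rot: [[0.19, 0.979, -0.067], [0.919, -0.202, -0.338], [-0.345, 0.003, -0.939]]
contact_force: [-2.5, 2.0, 6.1]
finger_gap: 21.4
grasp_force: 50.0
```

Run:
```python
from h import *
s=st();print('tip',hook(s).round(1))
for dz in(0,-2): p,R=hang(dz);go(p,R,s)
```

```text
t 12.55 p [ 523.5 -216.2  219. ] j [ 23.6  26.1 -22.5 103.8  34.8  60.1 -28.5] F [-2.5  2.   6.1] gap 21.4 grip 50.0
tip [ 517.9 -246.2   15.8]
xyz [-0.1  0.1 -0.3] rot [ 0.1  0.2 -0.2]
xyz [0.6 0.1 1.6] rot [ 0.1  0.2 -0.2]
```

Call:
play_rows:
  fingers: [0.6,0.4,0.2,0,0]
  xyz:
    - [0,0,0]
    - [0,0,0]
    - [0,0,0]
    - [0,0,0]
    - [0,0,0]
  rotation:
    - [0,0,0]
    - [0,0,0]
    - [0,0,0]
    - [0,0,0]
    - [0,0,0]

```text
time: 12.97
tool_pos: [523.3, -216.2, 218.1]
tool_rot: [[0.19, 0.979, -0.067], [0.919, -0.202, -0.338], [-0.344, 0.002, -0.939]]
contact_force: [-0.1, -0.3, -0.0]
finger_gap: 52.8
grasp_force: 0.0
```

Call:
play_rows:
  fingers: [0,0,0,0,0]
  xyz:
    - [0,0,0]
    - [0,0,0]
    - [0,0,0]
    - [0,0,0]
    - [0,0,0]
  rotation:
    - [0,0,0]
    - [0,0,0]
    - [0,0,0]
    - [0,0,0]
    - [0,0,0]

```text
time: 13.38
tool_pos: [523.3, -216.2, 218.2]
tool_rot: [[0.19, 0.979, -0.067], [0.919, -0.202, -0.338], [-0.344, 0.002, -0.939]]
contact_force: [-0.1, -0.9, -0.7]
finger_gap: 86.4
grasp_force: 0.0
```

Call:
play_rows:
  fingers: [0,0,0,0,0]
  xyz:
    - [0,0,-12]
    - [0,0,-35]
    - [0,0,-65]
    - [0,0,-100]
    - [0,0,-130]
  rotation:
    - [0,0,0]
    - [0,0,0]
    - [0,0,0]
    - [0,0,0]
    - [0,0,0]

```text
time: 13.8
tool_pos: [532.3, -171.0, 343.0]
tool_rot: [[0.19, 0.98, -0.066], [0.92, -0.201, -0.337], [-0.344, 0.003, -0.939]]
contact_force: [0.6, -0.5, 0.3]
finger_gap: 87.9
grasp_force: 0.0
```

Call:
play_rows:
  fingers: [0,0,0,0,0]
  xyz:
    - [0,0,-30]
    - [0,0,-60]
    - [0,0,-60]
    - [0,0,-60]
    - [0,0,-60]
  rotation:
    - [0,0,0]
    - [0,0,0]
    - [0,0,0]
    - [0,0,0]
    - [0,0,0]

```text
time: 14.22
tool_pos: [535.7, -152.0, 396.5]
tool_rot: [[0.19, 0.979, -0.068], [0.919, -0.202, -0.338], [-0.345, 0.002, -0.939]]
contact_force: [0.1, -0.5, -1.1]
finger_gap: 88.1
grasp_force: 0.0
```

Run:
```python
from h import *
s=st()
c=cam('scene');t=cam('top')
r=lambda im,w,h:cv2.resize(im,(w,h),interpolation=cv2.INTER_CUBIC)
cv2.imwrite('pics/end.png',np.hstack([r(c['img'][110:340,180:520],480,325),r(t['img'][150:270,210:410],320,325)])[:,:,::-1])
P=cloud(t);m=(P[...,2]>70)&(P[...,2]<115)&(P[...,0]>310)&(P[...,0]<490)&(P[...,1]>-20)&(P[...,1]<205)
q=P[m];print('pot',m.sum(),q.min(0).round(),q.max(0).round())
P=cloud(c);m=(P[...,2]>198)&(P[...,2]<290)&(c['img'].max(2)<75)&(abs(P[...,0]-525)<40)&(abs(P[...,1]+212)<35);q=P[m];print('hook',m.sum(),q.max(0).round(),np.median(q,0).round())
```

```text
t 14.22 p [ 535.7 -152.   396.5] j [ 20.2  17.1 -26.2  90.8  27.1  81.1 -23. ] F [ 0.1 -0.5 -1.1] gap 88.1 grip 0.0
pot 279 [341.   9.  71.] [469. 192. 110.]
hook 311 [ 541. -197.  280.] [ 534. -216.  246.]
```

View pics/end.png

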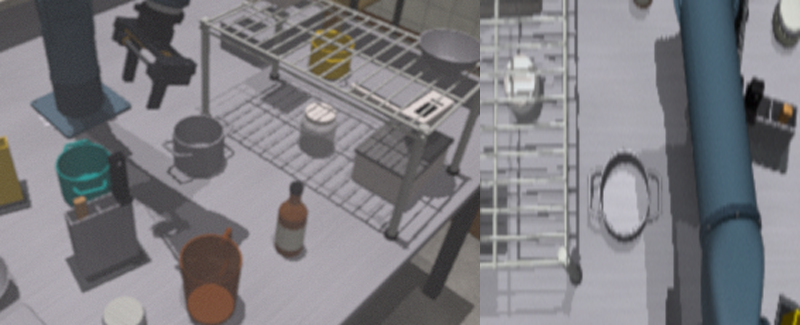

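The final view shows the pot standing clear in front of the shelf at (200,145); its back loop is at y≈192 mm and the shelf edge at y≈220 mm. The hook hangs upright in the steel holder at (118,178), and everything else is in place. I'll hand it in.

```bash
python3 -c "
from station import bot
print(bot.hand_in())"
```

```text
the job is handed in; nothing more can be done
None
```

The pot stands clear in front of the shelf (by about 28 mm), the hook is back in its holder, nothing else was disturbed, and the job was handed in at about 14 s.

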